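Draw the dessert carrier from its runners and hold it up level

TASK

Slide the wooden dessert carrier straight out of its runner dock by its red handle, then lift it a good 10 cm clear of the worktop and keep it steady and level in the air, with both white ramekins still standing on it, ready for the baker to take over. Finish while still holding it up; do not put it down. Leave the flask, the jar and the cup where they are.

Things in the scene. Friction and masses are not known exactly. Their poses are not given: they have to be found in the camera images.
- dock: Aluminium dock fixed on the worktop. Origin: its centre, at worktop level; mouth towards its -x, back stop at x 88-92 mm, 45 tall. Side walls at y +-89-93, 20 tall, x -62 to 90. Lips (blue on top) at x -60 to 60, z 16-20, reach in to y +-69, over the carrier's edges: it can be lifted only once its centre is beyond x = -140 mm here, standing on the worktop before the lips.
- carrier: Loose wooden tray, 160 (x) by 170 mm (y), floor 6 thick, rim 14 high, 0.35 kg. It stands on the worktop, its side edges under the dock's lips (4 mm play each side, 2 mm under them), axes nearly parallel to the dock's. Origin: centre of its underside; z up. Dark posts at x 0, y +-60 mm carry the red handle bar.
- handle (a point): Middle of the carrier's red handle bar, 130 mm above the tray's underside. The bar runs along the carrier's y, is 16 mm wide (along x), 18 mm tall and free for 108 mm between the posts.
- ramekin_a: White ceramic ramekin, 60 mm across, 45 mm tall, loose, 0.09 to 0.19 kg, standing on the tray floor on the -x side of the handle. Origin: centre of its underside; z up.
- ramekin_b: A like ramekin on the +x side of the handle; its weight may differ. Origin: centre of its underside; z up.
- flask: Bystander: dark flask with a green band, 68 mm across, 200 mm tall, loose, beside the dock. Origin: centre of its underside.
- jar: Bystander: closed glass jar, 68 mm across, 100 mm tall, loose, beside the dock. Origin: centre of its underside.
- cup: Bystander: terracotta cup, 72 mm across, 80 mm tall, loose, beside the dock. Origin: centre of its underside.
There are look-alikes about, which are no part of the job. What is shaped like the ramekin_b but green, orange or pink is not meant.

How it is judged:
By the outcome, as a careful person would: the job done as asked, in the order asked, and still so for the second after the job is handed in, while the arm keeps its last pose, push and grip.
It also fails if it takes over 42 s, if anything falls off the work surface, if the arm or the gripper's body presses on something with over 40 N, if the wrist force passes 120 N, or if a joint passes its speed limit or range.

ROBOT

A 6-joint arm with a two-finger parallel gripper is mounted at the origin on the work surface. World frame = base frame: x ahead of the robot, y to its left, z up, the work surface at z = 0. Lengths are in m, angles in degrees, forces in N, time in s.
With the tool pointing down it reaches from about 0.25 to 0.725 m from the base axis. Payload 4 kg.
Tool frame: the origin (TCP) lies at the very end of the fingers, on their centre line; the grasp point (between the pads) lies 19 mm behind it (manip.hold_point_z is the distance from the TCP to the grasp point, in m); z points along the fingers, y is the line along which they close (so a half turn about z gives the same grasp; the last joint's range is limited). The gripper opens to 85 mm and grips with 20 to 120 N. Pads are 22 mm wide; open, the fingers measure 114 mm over their backs; the gripper's body (76 mm by 85 mm) begins 54 mm behind the grasp point. The pads swing forward as they close: fully open they stand 13 mm farther back than shut.
Start: joints at [-63.14, 13.785, 0.286, 76.501, 0, 90], TCP at [0.226, -0.446, 0.231] pointing down, gripper open.
Joint ranges: [-155.79, 155.79], [-60.16, 107.12], [-62.33, 73.08], [-114, 123.19], [-81.49, 82.49], [-180, 180]. Speed limits (degrees/s): [159.86, 159.86, 180, 180, 180, 180].

INTERFACE

Orientations are given as a 3x3 rotation matrix whose columns are the frame's x, y, z axes.
In Python, from workcell import manip gives the robot as it stands. The module is installed in compiled form; this text tells all that it offers.
- The arm moves only by the tool play_rows, never from a script. Its argument "commands" is a list of rows, each a list of 7 numbers: the turn, a rotation vector about the tool's x, y, z as a fraction of full scale, then the shift along the tool's x, y, z as a fraction of full scale, then the closure, from -1 (fully open) to 1 (shut), so that 0 is half open. In form: [[ax, ay, az, tx, ty, tz, gripper], ...]. A call has exactly 10 rows; each row shifts and turns the commanded pose from where the row before left it, along the tool's axes as they then stand; what a row does not reach is not made up. Full scale, the value 1, is 5 cm for a shift and 45 degrees for a turn. A row lasts 1/8 s, in which the tool goes at most 62.5 mm and 10.7 degrees, less where a joint would pass 70% of its speed; a pose out of reach is approached as far as the arm can. A call with a number of a shift or a turn outside -1 to 1 is refused whole. A call with a gripper value outside its range is refused whole. The fingers move at their own pace and stop on an object; the grip force is fixed at half the most. Time passes only in rows, so rows that do not move let the fingers close, or fill a call up. It gives the time, the measured TCP pose, the force, the opening and the grip force at its end, in the units of the state.
- manip.sense(): the state, without advancing time (a new reading comes with each control period).
- manip.grab_frame(name): name is "scene" or "side" or "wrist"; returns a dict with "color" (480x640x3 uint8, red, green, blue), "depth" (480x640 float32, m along the optical axis (not along the pixel's ray), 0 where there is no reading), "fx", "fy", "cx", "cy" (pixels), "k1" (the pictures are not rectified: a ray, as slopes to the right and down, at radius r is drawn at 1 + k1 r^2 times it, then the intrinsics apply), "rvec" (rotation vector, rad) and "tvec" (3), from world to camera coordinates, as OpenCV has them. Camera axes: x right, y down, z forward; pixel columns grow to the right and rows downward; lengths in m; the calibration is good to about 2 mm. A picture is of the moment at which its call begins.
- manip.finish_job(): hands the job in; it is judged then, once.
The state is a dict: "clock": time; "joint_pos": joint angles; "joint_vel": joint speeds; "joint_efforts": joint torques, N m; "eef_pos": TCP position; "eef_rot": TCP orientation; "contact_force": force on the tool from outside, world axes, zero at the start; "ft_torque": the same for the moment, N m; "width": finger opening in m; "gripper_force": force on a finger pad.
Only numpy, scipy, OpenCV 4.12 (cv2) and the standard library are available. Lean on these libraries where they do the work, as an engineer would, in place of code of your own. Each camera call takes 0.05 s, during which the arm holds its last target. There are 200 camera calls.

## Working session

There is one attempt and no reset: what is moved stays moved. The work goes in short steps, Python scripts to look and compute and a tool call to move; the robot and the scene stay as the last step left them, time stands still between calls to the robot, and variables do not carry over. Pictures are saved under pics/ and viewed, at most 10 in all, crops included, and the job is handed in when it is done.

Besides the shell and the picture viewer there is one more tool, called after "Call:" by a JSON object that holds its "api" and its "payload", one argument or row to a line. play_rows: Moves the arm, as the interface text tells. Its arguments: {"type":"object","properties":{"commands":{"type":"array"}},"required":["commands"]}

```bash
mkdir -p pics; cat > h.py <<'E'
import numpy as np, cv2
from workcell import manip
def grab(n):
    f=manip.grab_frame(n); np.savez(f'{n}.npz',**f); return f
def load(n): return dict(np.load(f'{n}.npz'))
def world(f,u,v,d=None,z=None):
    K=np.array([[f['fx'],0,f['cx']],[0,f['fy'],f['cy']],[0,0,1]],float)
    p=cv2.undistortPoints(np.array([[[u,v]]],float),K,np.array([f['k1'],0,0,0],float))[0,0]
    R=cv2.Rodrigues(np.array(f['rvec'],float))[0]; t=np.array(f['tvec'],float).ravel()
    r=R.T@np.array([p[0],p[1],1]); c=-R.T@t
    if z is not None: return c+r*(z-c[2])/r[2]
    if d is None: d=float(np.median(f['depth'][int(v)-1:int(v)+2,int(u)-1:int(u)+2]))
    return c+r*d
E
python3 - <<'E'
from h import *
for n in('scene','side'):
    f=grab(n); cv2.imwrite(f'pics/{n}1.png',f['color'][:,:,::-1])
    print(n,f['k1'],-cv2.Rodrigues(f['rvec'])[0].T@f['tvec'])
s=manip.sense();print(s['eef_pos'],s['eef_rot'],s['width'],s['clock'],manip.hold_point_z)
E
```

```text
scene -0.05568721335773014 [1.24721053 0.00926266 0.65846594]
side -0.07024174125784656 [ 0.37821206 -0.40173037  0.80567503]
[ 0.22566803 -0.44553305  0.23049628] [[ 8.92096066e-01  4.51845026e-01 -8.26075838e-04]
 [ 4.51845779e-01 -8.92094395e-01  1.72699516e-03]
 [ 4.33965489e-05 -1.91390447e-03 -9.99998168e-01]] 0.08510919029987728 0.1 0.0187
```

View pics/scene1.png

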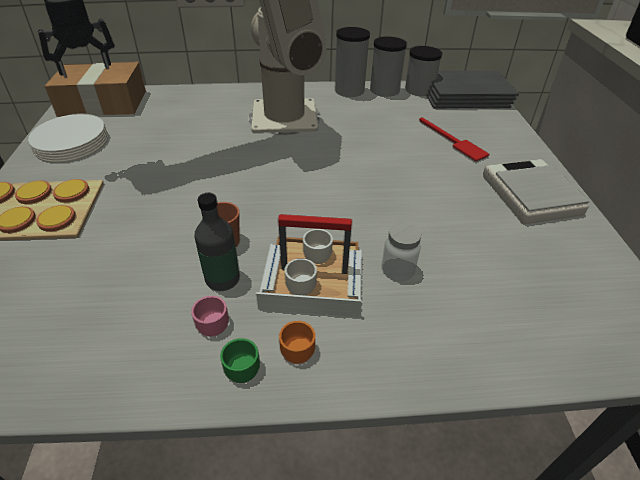

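View pics/side1.png

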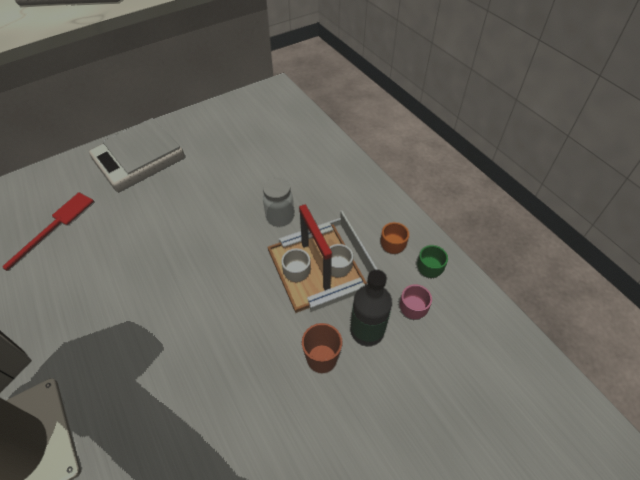

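The scene camera faces the robot. The dock is at about (312,285) with its back stop towards the camera, so the mouth faces the robot. The bar runs from (279,222) to (351,224). The flask is at (217,245), the cup is behind it at (228,222), and the jar is at (402,255). Next I'll enlarge both views.

```bash
python3 - <<'E'
from h import *
a=load('scene')['color'][190:325,180:440,::-1]; cv2.imwrite('pics/c1.png',cv2.resize(a,None,fx=3,fy=3,interpolation=cv2.INTER_CUBIC))
a=load('side')['color'][170:380,230:450,::-1]; cv2.imwrite('pics/c2.png',cv2.resize(a,None,fx=2.8,fy=2.8,interpolation=cv2.INTER_CUBIC))
for n in('scene','side'):
    f=load(n); hsv=cv2.cvtColor(f['color'],cv2.COLOR_RGB2HSV)
    m=(((hsv[...,0]<5)|(hsv[...,0]>174))&(hsv[...,1]>190)&(hsv[...,2]>60))
    v,u=np.nonzero(m); k=(u>270)&(u<360)&(v>190)&(v<270)
    P=np.array([world(f,a,b,d=float(f['depth'][b,a])) for a,b in zip(u[k],v[k])])
    print(n,len(P),np.percentile(P,[2,50,98],axis=0).round(4))
    T=P[P[:,2]>0.134]; print('top',len(T),np.median(T,0))
    c=T[:,:2].mean(0); r=cv2.minAreaRect(T[:,:2].astype(np.float32)); print(r, cv2.boxPoints(r))
E
```

```text
scene 515 [[ 0.6343 -0.0094  0.1249]
 [ 0.6488  0.0525  0.1386]
 [ 0.6614  0.1133  0.1413]]
top 375 [0.64730749 0.05251337 0.13909566]
((0.9374353885650635, -2.1152198314666748e-05), (0.12729869782924652, 0.6066155433654785), 79.86502838134766) [[ 0.6276602  -0.00930497]
 [ 1.2248101  -0.11604966]
 [ 1.2472105   0.00926267]
 [ 0.65006065  0.11600736]]Traceback (most recent call last):
  File "<stdin>", line 9, in <module>
    return _quantile_unchecked(
        a, q, axis, out, overwrite_input, method, keepdims, weights)
    return _ureduce(a,
                    func=_quantile_ureduce_func,
    ...<5 lines>...
                    overwrite_input=overwrite_input,
                    method=method)
    r = func(a, **kwargs)
    result = _quantile(arr,
                       quantiles=q,
    ...<2 lines>...
                       out=out,
                       weights=wgt)
    slices_having_nans = np.isnan(arr[-1, ...])
                                  ~~~^^^^^^^^^
IndexError: index -1 is out of bounds for axis 0 with size 0
```

View pics/c1.png

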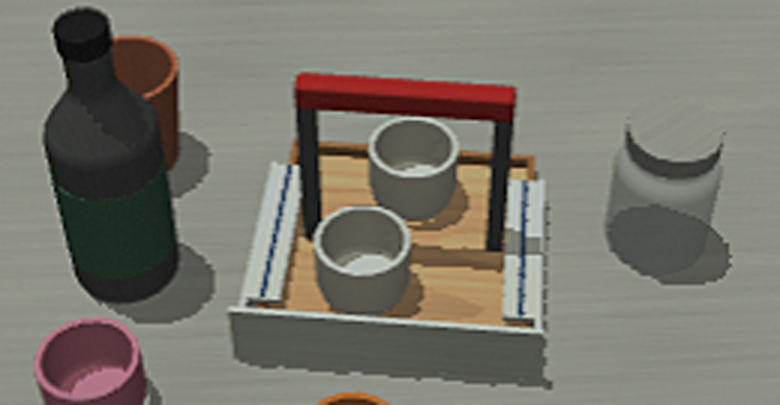

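View pics/c2.png

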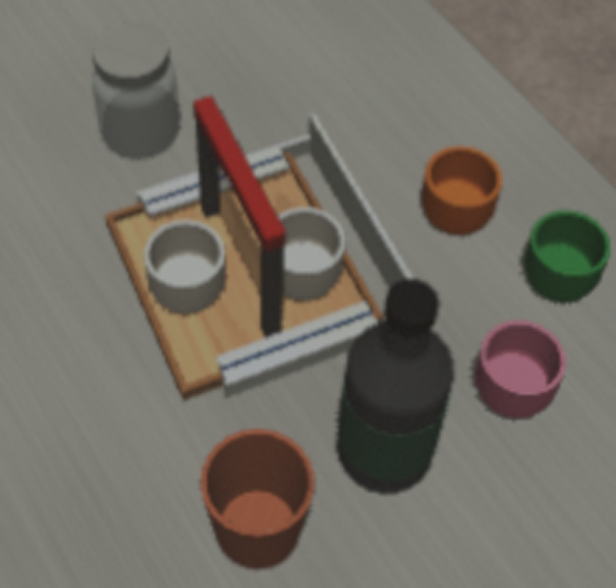

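The crops give the lip stripes, in scene crop pixels (291,168)-(264,299) and (526,183)-(521,317), and the back-stop edge at (232,310)-(545,328). The flask stands close to the dock's -y wall, with the cup nearer the robot. The jar is on the +y side.

```bash
python3 - <<'E'
from h import *
f=load('scene'); g=load('side')
S=lambda x,y,z:world(f,180+x/3,190+y/3,z=z)
D=lambda x,y,z:world(g,230+x/2.8,170+y/2.8,z=z)
def line(n,a,b): d=b-a; print(n,a.round(4),b.round(4),'len',round(np.linalg.norm(d),4),'ang',round(np.degrees(np.arctan2(d[1],d[0])),1))
line('S stripe -y',S(264,299,.02),S(291,168,.02)); line('S stripe +y',S(521,317,.02),S(526,183,.02)); line('S stop',S(232,310,.045),S(545,328,.045))
line('D stripe +y',D(146,206,.02),D(284,158,.02)); line('D stripe -y',D(222,373,.02),D(368,314,.02)); line('D stop',D(313,118,.045),D(410,278,.045))
line('D carrier front',D(185,395,.014),D(108,216,.014))
line('S bar top front', S(296,88-4,.139),S(515,97-4,.139))
line('D bar top', D(205,102,.139),D(275,236,.139))
for n,fr,uv,z in [('rim a S',S,(414,140),.051),('rim b S',S,(363,236),.051),('rim a D',D,(186,252),.051),('rim b D',D,(304,240),.051),('flask cap S',S,(82,20),.2),('flask cap D',D,(412,300),.2),('jar S',S,(676,128),.1),('jar D',D,(132,52),.1),('cup S',S,(142,58),.08),('cup D',D,(258,482),.08)]: print(n,fr(*uv,z).round(4))
hsv=cv2.cvtColor(f['color'],cv2.COLOR_RGB2HSV)
m=(((hsv[...,0]<5)|(hsv[...,0]>174))&(hsv[...,1]>190)&(hsv[...,2]>60)&(f['depth']>.1))
v,u=np.nonzero(m);k=(u>270)&(u<360)&(v>190)&(v<270)
P=np.array([world(f,a,b,d=float(f['depth'][b,a])) for a,b in zip(u[k],v[k])]);T=P[(P[:,2]>.135)]
r=cv2.minAreaRect(T[:,:2].astype(np.float32));print(len(T),r,cv2.boxPoints(r)); l=cv2.fitLine(T[:,:2].astype(np.float32),cv2.DIST_HUBER,0,.01,.01).ravel();print(l)
E
```

```text
S stripe -y [ 0.7042 -0.0367  0.02  ] [ 0.589  -0.0198  0.02  ] len 0.1165 ang 171.7
S stripe +y [0.7274 0.1202 0.02  ] [0.6119 0.1383 0.02  ] len 0.1169 ang 171.1
S stop [ 0.7329 -0.0536  0.045 ] [0.7568 0.1289 0.045 ] len 0.184 ang 82.6
D stripe +y [0.6066 0.1296 0.02  ] [0.7244 0.1128 0.02  ] len 0.119 ang -8.1
D stripe -y [ 0.5816 -0.0281  0.02  ] [ 0.698  -0.0429  0.02  ] len 0.1173 ang -7.2
D stop [0.7552 0.1185 0.045 ] [ 0.7312 -0.0455  0.045 ] len 0.1658 ang -98.3
D carrier front [ 0.5518 -0.0265  0.014 ] [0.5782 0.141  0.014 ] len 0.1696 ang 81.0
S bar top front [ 0.6405 -0.0113  0.139 ] [0.6551 0.1175 0.139 ] len 0.1297 ang 83.5
D bar top [0.6517 0.1072 0.139 ] [ 0.632  -0.0166  0.139 ] len 0.1254 ang -99.1
rim a S [0.5986 0.0629 0.051 ]
rim b S [0.6834 0.0256 0.051 ]
rim a D [0.6024 0.0566 0.051 ]
rim b D [0.6817 0.0199 0.051 ]
flask cap S [ 0.6514 -0.1266  0.2   ]
flask cap D [ 0.6514 -0.1308  0.2   ]
jar S [0.6485 0.2215 0.1   ]
jar D [0.6455 0.2114 0.1   ]
cup S [ 0.5393 -0.1171  0.08  ]
cup D [ 0.5459 -0.134   0.08  ]
362 ((0.6467844843864441, 0.051817744970321655), (0.12697403132915497, 0.015841294080018997), 82.0245361328125) [[ 0.6301317  -0.00995622]
 [ 0.6458198  -0.01215418]
 [ 0.66343725  0.11359171]
 [ 0.6477492   0.11578967]]
[0.1500631 0.9886764 0.6470321 0.0521095]
```

Call:
{"api": "play_rows", "payload": {
  "commands": [
    [0,0,-0.122,0,0,-0.08,-1],
    [0,0,-0.122,0,0,-0.08,-1],
    [0,0,-0.122,0,0,-0.08,-1],
    [0,0,-0.122,0,0,-0.08,-1],
    [0,0,-0.122,0,0,-0.08,-1],
    [0,0,-0.122,0,0,-0.08,-1],
    [0,0,-0.122,0,0,-0.08,-1],
    [0,0,-0.122,0,0,-0.08,-1],
    [0,0,-0.122,0,0,-0.08,-1],
    [0,0,-0.122,0,0,-0.08,-1]
  ]
}}

```text
clock: 1.35
eef_pos: [0.2258, -0.4458, 0.2709]
eef_rot: [[0.14, 0.99, -0.001], [0.99, -0.14, 0.001], [0.001, -0.001, -1.0]]
contact_force: [-0.2, 0.7, -0.3]
width: 0.0858
gripper_force: 0.0
```

Call:
{"api": "play_rows", "payload": {
  "commands": [
    [0,0,0,0.4,0.25,0,-1],
    [0,0,0,0.6,0.38,0,-1],
    [0,0,0,0.6,0.38,0,-1],
    [0,0,0,0.6,0.38,0,-1],
    [0,0,0,0.6,0.38,0,-1],
    [0,0,0,0.6,0.38,0,-1],
    [0,0,0,0.6,0.38,0,-1],
    [0,0,0,0.6,0.38,0,-1],
    [0,0,0,0.6,0.38,0,-1],
    [0,0,0,0.6,0.38,0,-1]
  ]
}}

```text
clock: 2.6
eef_pos: [0.4495, -0.1843, 0.2709]
eef_rot: [[0.143, 0.99, -0.001], [0.99, -0.143, 0.0], [0.0, -0.001, -1.0]]
contact_force: [-0.4, -0.4, 0.2]
width: 0.0853
gripper_force: 0.0
```

Call:
{"api": "play_rows", "payload": {
  "commands": [
    [0,0,0,0.6,0.38,0,-1],
    [0,0,0,0.6,0.38,0,-1],
    [0,0,0,0.6,0.38,0,-1],
    [0,0,0,0.6,0.38,0,-1],
    [0,0,0,0.6,0.38,0,-1],
    [0,0,0,0.6,0.38,0,-1],
    [0,0,0,0.6,0.38,0,-1],
    [0,0,0,0.4,0.25,0,-1],
    [0,0,0,0,0,0,-1],
    [0,0,0,0,0,0,-1]
  ]
}}

```text
clock: 3.85
eef_pos: [0.6255, 0.021, 0.2708]
eef_rot: [[0.144, 0.99, -0.001], [0.99, -0.144, -0.0], [-0.001, -0.001, -1.0]]
contact_force: [-0.2, 0.1, 0.4]
width: 0.0857
gripper_force: 0.0
```

```bash
python3 - <<'E'
from h import *
f=grab('wrist'); cv2.imwrite('pics/w1.png',f['color'][:,:,::-1])
s=manip.sense();p=s['eef_pos'];R=np.array(s['eef_rot']);print(p,R.round(4),s['clock'],s['joint_pos'])
hsv=cv2.cvtColor(f['color'],cv2.COLOR_RGB2HSV)
m=(((hsv[...,0]<5)|(hsv[...,0]>174))&(hsv[...,1]>190)&(hsv[...,2]>60))
n,l,st,c=cv2.connectedComponentsWithStats(m.astype(np.uint8)); i=1+np.argmax(st[1:,4]);v,u=np.nonzero(l==i);print(st[i])
P=np.array([world(f,a,b,d=float(f['depth'][b,a])) for a,b in zip(u,v) if f['depth'][b,a]>.05]);print(np.percentile(P,[2,50,98],axis=0))
T=P[abs(P[:,2]-np.percentile(P[:,2],80))<.004];r=cv2.minAreaRect(T[:,:2].astype(np.float32));print(r)
print('tool delta',R.T@(np.array([*r[0],.111])-p))
E
```

```text
[0.62542645 0.0206677  0.2711019 ] [[ 1.441e-01  9.896e-01 -1.000e-03]
 [ 9.896e-01 -1.441e-01 -3.000e-04]
 [-5.000e-04 -9.000e-04 -1.000e+00]] 3.9 [ 1.90126823e+00  2.84074842e+01  2.74417016e+01  8.90898869e+01
 -1.76769216e-02  1.00185100e+02]
[ 329   77   24  189 3978]
[[ 0.63059783 -0.00826289  0.13867134]
 [ 0.6443794   0.05711409  0.14034178]
 [ 0.65731967  0.11328068  0.14187818]]
((0.6438510417938232, 0.052084773778915405), (0.1285451203584671, 0.01481046061962843), 81.54779052734375)
tool delta [0.03381995 0.01385025 0.16007341]
```

View pics/w1.png

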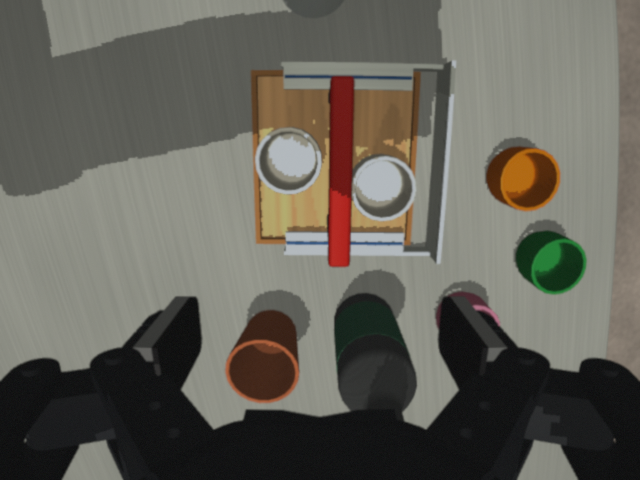

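The wrist view confirms the bar at (342,78)-(340,265), running squarely to the finger line. The stripes are at (285,77)-(411,79) and (286,243)-(403,242). I'll compute the dock axis from these, then descend.

```bash
python3 - <<'E'
from h import *
f=load('wrist'); W=lambda u,v,z:world(f,u,v,z=z)[:2]
a,b,c,d=W(285,77,.02),W(411,79,.02),W(286,243,.02),W(403.5,242,.02)
for n,p,q in(('lip+y',a,b),('lip-y',c,d),('stop',W(441,262,.045),W(454,62,.045)),('bar',W(340,265,.139),W(342,78,.139)),('tray front',W(257,242,.014),W(252,72,.014)),('tray +y',W(252,72,.014),W(283,71,.014))): print(n,p.round(4),q.round(4),np.linalg.norm(q-p).round(4),np.degrees(np.arctan2(*(q-p)[::-1])).round(2))
print((a+b+c+d)/4)
E
```

```text
lip+y [0.609  0.1356] [0.725  0.1176] 0.1174 -8.84
lip-y [ 0.5839 -0.023 ] [ 0.7028 -0.0391] 0.12 -7.71
stop [ 0.7333 -0.0567] [0.7585 0.1253] 0.1837 82.13
bar [ 0.6353 -0.0118] [0.6535 0.115 ] 0.1281 81.85
tray front [ 0.5534 -0.0193] [0.5785 0.1456] 0.1669 81.35
tray +y [0.5785 0.1456] [0.6076 0.142 ] 0.0293 -7.07
[0.65518731 0.04778324]
```

Call:
{"api": "play_rows", "payload": {
  "commands": [
    [0,0,0,0.15,0.06,0.1,-1],
    [0,0,0,0.15,0.06,0.4,-1],
    [0,0,0,0.15,0.06,0.4,-1],
    [0,0,0,0.16,0.06,0.4,-1],
    [0,0,0,0,0.03,0.4,-1],
    [0,0,0,0,0,0.4,-1],
    [0,0,0,0,0,0.3,-1],
    [0,0,0,0,0,0.2,-1],
    [0,0,0,0,0,0,-1],
    [0,0,0,0,0,0,-1]
  ]
}}

```text
clock: 5.15
eef_pos: [0.6443, 0.0497, 0.1421]
eef_rot: [[0.143, 0.99, 0.001], [0.99, -0.143, 0.0], [0.0, 0.001, -1.0]]
contact_force: [-0.2, 0.6, 0.4]
width: 0.0856
gripper_force: 0.0
```

Call:
{"api": "play_rows", "payload": {
  "commands": [
    [0,0,0,0,0,0.16,-1],
    [0,0,0,0,0,0.16,-1],
    [0,0,0,0,0,0.16,-1],
    [0,0,0,0,0,0.16,-1],
    [0,0,0,0,0,0,-1],
    [0,0,0,0,0,0,-0.2],
    [0,0,0,0,0,0,0.1],
    [0,0,0,0,0,0,0.3],
    [0,0,0,0,0,0,0.4],
    [0,0,0,0,0,0,0.5]
  ]
}}

```text
clock: 6.4
eef_pos: [0.6438, 0.0497, 0.1094]
eef_rot: [[0.143, 0.99, 0.0], [0.99, -0.143, 0.0], [0.0, 0.0, -1.0]]
contact_force: [-0.5, -1.0, 0.6]
width: 0.0216
gripper_force: 0.0
```

Call:
{"api": "play_rows", "payload": {
  "commands": [
    [0,0,0,0,0,0,0.6],
    [0,0,0,0,0,0,0.7],
    [0,0,0,0,0,0,0.8],
    [0,0,0,0,0,0,1],
    [0,0,0,0,0,0,1],
    [0,0,0,0,0,0,1],
    [0,0,0,0,0,0,1],
    [0,0,0,0,0,0,1],
    [0,0,0,0,0,0,1],
    [0,0,0,0,0,0,1]
  ]
}}

```text
clock: 7.65
eef_pos: [0.6439, 0.0496, 0.1095]
eef_rot: [[0.143, 0.99, 0.0], [0.99, -0.143, -0.0], [-0.0, 0.0, -1.0]]
contact_force: [-0.3, -0.2, 3.0]
width: 0.0154
gripper_force: 59.5
```

Call:
{"api": "play_rows", "payload": {
  "commands": [
    [0,0,0,0,-0.02,0,1],
    [0,0,0,0,-0.04,0,1],
    [0,0,0,0,-0.06,0,1],
    [0,0,0,0,-0.08,0,1],
    [0,0,0,0,-0.08,0,1],
    [0,0,0,0,-0.08,0,1],
    [0,0,0,0,-0.08,0,1],
    [0,0,0,0,-0.08,0,1],
    [0,0,0,0,-0.08,0,1],
    [0,0,0,0,-0.08,0,1]
  ]
}}

```text
clock: 8.9
eef_pos: [0.61, 0.0546, 0.1095]
eef_rot: [[0.143, 0.99, 0.0], [0.99, -0.143, 0.0], [0.0, 0.0, -1.0]]
contact_force: [3.8, -0.7, 1.0]
width: 0.0151
gripper_force: 59.6
```

```bash
python3 - <<'E'
from h import *
s=manip.sense()
for k in('clock','eef_pos','contact_force','ft_torque','width'):print(k,s[k])
f=grab('side');cv2.imwrite('pics/s2.png',cv2.resize(f['color'][150:400,200:460,::-1],None,fx=2.4,fy=2.4))
E
```

```text
clock 8.9
eef_pos [0.61004338 0.0545913  0.10947244]
contact_force [ 3.76745404 -0.71943632  0.97307378]
ft_torque [-0.14979876 -0.76447922 -0.08613273]
width 0.015096945138286508
```

View pics/s2.png

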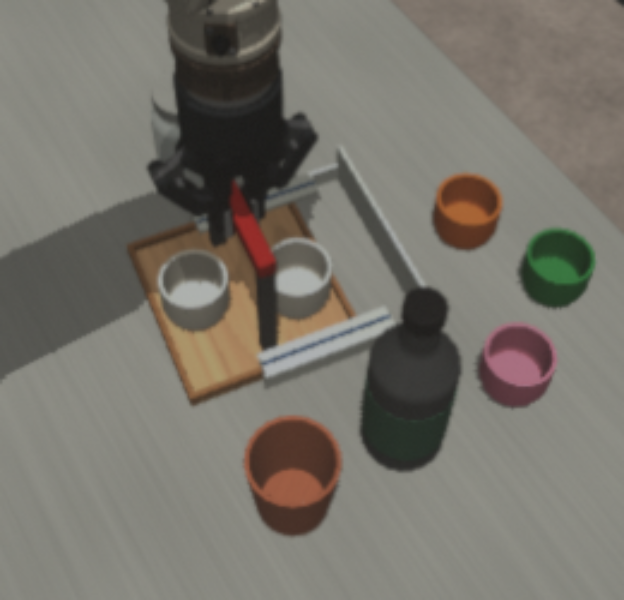

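The pull goes smoothly: friction is about 4 N, both ramekins stand at (194,290) and (300,278), and the cup at (292,475) is well clear. I'll continue.

Call:
{"api": "play_rows", "payload": {
  "commands": [
    [0,0,0,0,-0.1,0,1],
    [0,0,0,0,-0.12,0,1],
    [0,0,0,0,-0.12,0,1],
    [0,0,0,0,-0.12,0,1],
    [0,0,0,0,-0.12,0,1],
    [0,0,0,0,-0.12,0,1],
    [0,0,0,0,-0.12,0,1],
    [0,0,0,0,-0.12,0,1],
    [0,0,0,0,-0.12,0,1],
    [0,0,0,0,-0.12,0,1]
  ]
}}

```text
clock: 10.2
eef_pos: [0.5515, 0.0631, 0.1094]
eef_rot: [[0.143, 0.99, 0.0], [0.99, -0.143, -0.0], [0.0, 0.0, -1.0]]
contact_force: [4.0, -1.1, 2.4]
width: 0.015
gripper_force: 59.8
```

Call:
{"api": "play_rows", "payload": {
  "commands": [
    [0,0,0,0,-0.12,0,1],
    [0,0,0,0,-0.12,0,1],
    [0,0,0,0,-0.12,0,1],
    [0,0,0,0,-0.12,0,1],
    [0,0,0,0,-0.12,0,1],
    [0,0,0,0,-0.12,0,1],
    [0,0,0,0,-0.12,0,1],
    [0,0,0,0,-0.12,0,1],
    [0,0,0,0,-0.12,0,1],
    [0,0,0,0,-0.12,0,1]
  ]
}}

```text
clock: 11.45
eef_pos: [0.4921, 0.0716, 0.1094]
eef_rot: [[0.143, 0.99, 0.0], [0.99, -0.143, -0.0], [-0.0, 0.0, -1.0]]
contact_force: [5.9, -0.4, 4.2]
width: 0.0153
gripper_force: 60.1
```

Call:
{"api": "play_rows", "payload": {
  "commands": [
    [0,0,0,0,-0.12,0,1],
    [0,0,0,0,-0.1,0,1],
    [0,0,0,0,-0.06,0,1],
    [0,0,0,0,-0.03,0,1],
    [0,0,0,0,0,0,1],
    [0,0,0,0,0,0,1],
    [0,0,0,0,0,-0.02,1],
    [0,0,0,0,0,-0.04,1],
    [0,0,0,0,0,-0.06,1],
    [0,0,0,0,0,-0.06,1]
  ]
}}

```text
clock: 12.7
eef_pos: [0.4754, 0.0737, 0.1173]
eef_rot: [[0.143, 0.99, -0.004], [0.99, -0.143, -0.0], [-0.001, -0.004, -1.0]]
contact_force: [0.3, 0.8, -5.8]
width: 0.015
gripper_force: 58.5
```

```bash
python3 - <<'E'
from h import *
s=manip.sense()
for k in('clock','eef_pos','contact_force','ft_torque','width'):print(k,s[k])
f=grab('scene');cv2.imwrite('pics/f3.png',cv2.resize(f['color'][150:330,180:440,::-1],None,fx=3,fy=3))
E
```

```text
clock 12.7
eef_pos [0.47537778 0.07368358 0.11728624]
contact_force [ 0.34357984  0.80924726 -5.79337816]
ft_torque [ 0.01272867 -0.06318122 -0.00402149]
width 0.01503044077126645
```

View pics/f3.png

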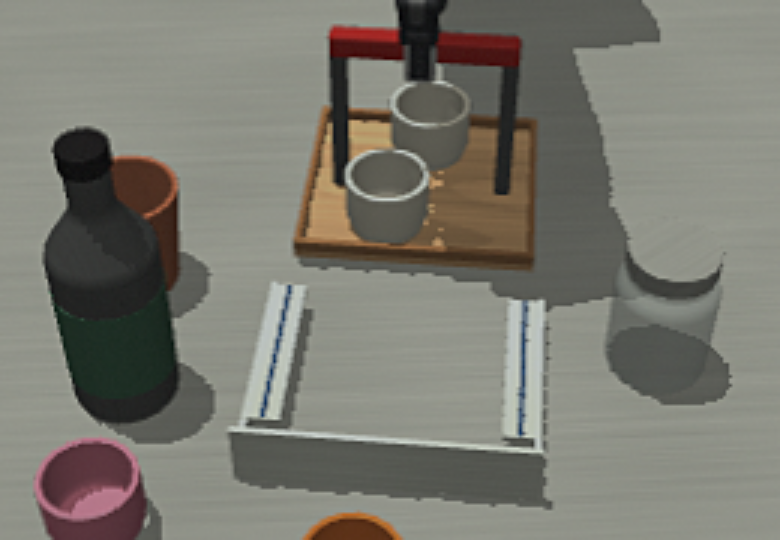

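The carrier is out and just off the worktop, with the dock empty and both ramekins standing at (430,125) and (387,195). I'll lift it another 125 mm.

Call:
{"api": "play_rows", "payload": {
  "commands": [
    [0,0,0,0,0,-0.08,1],
    [0,0,0,0,0,-0.1,1],
    [0,0,0,0,0,-0.12,1],
    [0,0,0,0,0,-0.14,1],
    [0,0,0,0,0,-0.14,1],
    [0,0,0,0,0,-0.14,1],
    [0,0,0,0,0,-0.14,1],
    [0,0,0,0,0,-0.14,1],
    [0,0,0,0,0,-0.14,1],
    [0,0,0,0,0,-0.14,1]
  ]
}}

```text
clock: 14.0
eef_pos: [0.477, 0.0738, 0.1828]
eef_rot: [[0.143, 0.99, -0.0], [0.99, -0.143, 0.0], [0.0, -0.0, -1.0]]
contact_force: [0.0, -0.5, -5.9]
width: 0.0153
gripper_force: 58.6
```

Call:
{"api": "play_rows", "payload": {
  "commands": [
    [0,0,0,0,0,-0.14,1],
    [0,0,0,0,0,-0.14,1],
    [0,0,0,0,0,-0.14,1],
    [0,0,0,0,0,-0.14,1],
    [0,0,0,0,0,-0.14,1],
    [0,0,0,0,0,-0.14,1],
    [0,0,0,0,0,-0.14,1],
    [0,0,0,0,0,-0.12,1],
    [0,0,0,0,0,-0.08,1],
    [0,0,0,0,0,-0.04,1]
  ]
}}

```text
clock: 15.25
eef_pos: [0.4771, 0.0739, 0.2435]
eef_rot: [[0.143, 0.99, 0.0], [0.99, -0.143, 0.0], [0.0, 0.0, -1.0]]
contact_force: [-0.4, 0.2, -4.6]
width: 0.0152
gripper_force: 58.5
```

Call:
{"api": "play_rows", "payload": {
  "commands": [
    [0,0,0,0,0,0,1],
    [0,0,0,0,0,0,1],
    [0,0,0,0,0,0,1],
    [0,0,0,0,0,0,1],
    [0,0,0,0,0,0,1],
    [0,0,0,0,0,0,1],
    [0,0,0,0,0,0,1],
    [0,0,0,0,0,0,1],
    [0,0,0,0,0,0,1],
    [0,0,0,0,0,0,1]
  ]
}}

```text
clock: 16.5
eef_pos: [0.477, 0.0738, 0.2433]
eef_rot: [[0.143, 0.99, -0.0], [0.99, -0.143, -0.0], [-0.0, -0.0, -1.0]]
contact_force: [0.5, -0.1, -4.8]
width: 0.0151
gripper_force: 58.6
```

```bash
python3 - <<'E'
from h import *
s=manip.sense()
for k in('clock','eef_pos','contact_force','ft_torque','width','joint_vel'):print(k,s[k])
f=grab('scene');cv2.imwrite('pics/f4.png',cv2.resize(f['color'][80:330,160:440,::-1],None,fx=2.4,fy=2.4))
hsv=cv2.cvtColor(f['color'],cv2.COLOR_RGB2HSV)
m=(abs(hsv[...,0].astype(int)-15)<8)&(hsv[...,1]>80);m[:,:270]=0;m[:,370:]=0;m[280:]=0
v,u=np.nonzero(m&(f['depth']>.1));P=np.array([world(f,a,b,d=float(f['depth'][b,a])) for a,b in zip(u,v)]);P=P[P[:,2]>.1]
print(len(P),np.percentile(P,[2,50,98],axis=0)); h=np.median(P[:,2]);P=P[abs(P[:,2]-h)<.006]
c,*_=np.linalg.lstsq(np.c_[P[:,:2],np.ones(len(P))],P[:,2],rcond=None);print('slopes deg',np.degrees(c[:2]),h)
E
```

```text
clock 16.5
eef_pos [0.47700714 0.0738068  0.24330122]
contact_force [ 0.47558778 -0.13955128 -4.76412151]
ft_torque [0.00375602 0.00328083 0.02832997]
width 0.015108191005860867
joint_vel [-0.05107419 -0.0086266  -0.01319673  0.09885762  0.08502721 -0.13471095]
2582 [[ 0.3961612  -0.01037702  0.13602273]
 [ 0.50801374  0.09476593  0.1408606 ]
 [ 0.56671346  0.1607645   0.17717389]]
slopes deg [-0.22083983 -0.10024406] 0.14086059777220356
```

View pics/f4.png

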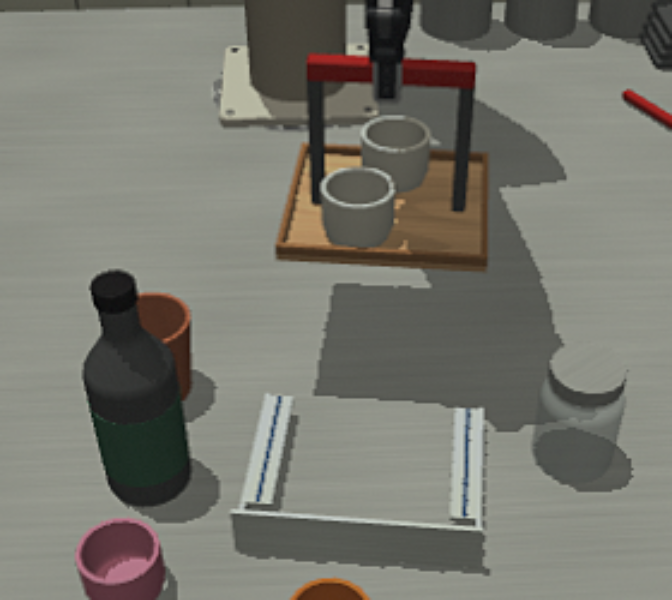

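The carrier is up at about 134 mm, level within 0.3°. Both ramekins stand at (395,150) and (358,205), and the flask, jar and cup haven't moved. Handing in.

```bash
python3 -c "
from workcell import manip
print(manip.finish_job())"
```

```text
the job is handed in; nothing more can be done
None
```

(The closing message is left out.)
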